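# Emergency-stop check on the electronics bench

## Robot

A 7-joint arm with a two-finger parallel gripper is mounted at the origin on the work surface. World frame = base frame: x ahead of the robot, y to its left, z up, the work surface at z = 0. Lengths are in m, angles in rad, forces in N, time in s.
With the tool pointing down it reaches from about 0.4 to 0.875 m from the base axis. Payload 6.5 kg.
Tool frame: the origin (TCP) lies midway between the tips of the shut fingers; the grasp point (between the pads) lies 19 mm behind it; z points along the fingers, y is the direction in which the jaws open and shut (so a half turn about z gives the same grasp; the last joint's range is limited). The gripper opens to 88 mm and grips with 3 to 60 N. Pads are 18 mm wide; open, the fingers measure 123 mm over their backs; the gripper's body (75 mm by 187 mm) begins 45 mm behind the grasp point.
Start: joints at [-1.389, 0.536, -0.004, 1.538, 0.003, 1.067, -0.071], TCP at [0.159, 0.63, 0.239] pointing down, gripper open.
Joint ranges: [-2.7, 2.7], [-0.37, 2.16], [-1.27, 1.26], [0.24, 2.4], [-1.31, 4.45], [0.19, 1.91], [-2.76, 2.76]. Speed limits (rad/s): [2.39, 2.39, 3.14, 3.14, 3.14, 3.14, 3.14].

## Interface

Orientations are given as a unit quaternion [x, y, z, w].
In Python, from station import bot gives the robot as it stands.
- The arm moves only by the shell command python3 -m jog 'ROWS' [FORCE]. ROWS is JSON, a list of rows, each an object with "slide": the shift along the tool's x, y, z in m, a list of three; "roll": the turn about the tool's z in degrees; "gripper": the closure in counts, from 0 (fully open) to 255 (shut). A call has 1 to 10 rows; each row shifts and turns the commanded pose from where the row before left it, along the tool's axes as they then stand; what a row does not reach is not made up. A row lasts 1/10 s, in which the tool goes at most 50 mm and 8.59 degrees, less where a joint would pass 70% of its speed; a pose out of reach is approached as far as the arm can. A call is refused whole if a number of a shift passes 0.05 or a number of a turn 8.59, either way. A call with a gripper value outside its range is refused whole. The fingers move at their own pace and stop on an object; FORCE is the grip in N (left out, the last holds). Time passes only in rows, so rows that do not move let the fingers close. It gives the time, the measured TCP pose, the force and the opening at its end, in the units of the state.
- bot.get_state(): the state, without advancing time (a new reading comes with each control period).
- bot.grab_frame(name): name is "side" or "top"; returns (picture, depth): 480x640x3 uint8, blue, green, red; 480x640 float32, m along the optical axis (not along the pixel's ray), 0 where there is no reading.
- bot.calibration(name): a dict with "fx", "fy", "cx", "cy" (pixels), "extrinsics" (4x4, takes a point from world to camera coordinates). Camera axes: x right, y down, z forward; pixel columns grow to the right and rows downward; lengths in m; the calibration is good to about 2 mm. A picture is of the moment at which its call begins. calibration takes no time and is no camera call.
- bot.sign_off(): hands the job in, once; it reports no verdict.
The state is a dict: "clock": time; "joints": joint angles; "qvel": joint speeds; "effort": joint torques, N m; "eef_pos": TCP position; "eef_rot": TCP orientation; "force": force on the tool from outside, world axes, zero at the start; "wrist_torque": the same for the moment, N m; "opening": finger opening in m.
Only numpy, scipy, OpenCV 4.12 (cv2) and the standard library are available. Lean on these libraries where they do the work, as an engineer would, in place of code of your own. Each camera call takes 0.05 s, during which the arm holds its last target. There are 200 camera calls.

## Task

Check the bench's emergency stop: push the red three-lobed mushroom button on the yellow-lidded control box all the way in so that it latches, and let go to see that it stays down by itself. Then, with a fingertip against one of its lobes and without gripping the head, turn it clockwise as its arrows show until the latch lets go, and let it spring back out. Finally press the green start button fully in and let go; leave the tools and parts around the box where they are.

Things in the scene. Friction and masses are not known exactly. Their poses are not given: they have to be found in the camera images.
- station: Control box fixed to the bench: grey, yellow lid, 84 mm (its x) by 190 mm (its y), lid top 60 mm above the bench. Origin: centre of its underside, z up. Stop button at x 0, y +50 mm, green start button at x 0, y -52 mm, pilot lamp (7 mm high) at x +26, y -12. A conduit leaves the +y end low (34 mm high, to y +135). Place and yaw vary.
- stop_top (a point): Centre of the top of the red stop head, on its axis: 105.5 mm above the bench when out, 99 latched. Domed middle 41 mm across, flat 22 mm across on top; three lobes 120 degrees apart reach 30 mm from the axis. Its underside is 21 mm above the lid when out, 14 latched: fingertips have free room beside the lobes. Below it only a collar 31 mm across, 10 high, and a nut 42 mm across, 4 mm high.
- stop_push (a joint): How far the stop head is pushed in, m: 0 out, 0.010 against its end stop. Pushed past about 0.0073 it latches by itself and, let go, rests at about 0.0065; short of that it springs back out. Pushing it in takes 5 N at first and up to 13 N before it snaps in (allow 20 N).
- stop_twist (a joint): Turn of the stop head, rad: 0 at rest, grows clockwise seen from above, end stop 0.87; it cannot turn the other way. A spring turns it back (1 to 4 N at a lobe). When latched, turning past about 0.5 rad (0.65 to be sure) frees the latch; the head springs out with 5 to 7 N (a finger rubbing hard on it can delay that) and turns back to 0 when let go.
- lobe_a_mid (a point): Centre of lobe a of the red head: upright round lobe 15 mm in diameter, 17 mm tall, 22.5 mm from the head's axis; this point is half-way up, 14 mm below stop_top's height. It moves with the head. At rest lobe a lies 30 degrees counter-clockwise (from above) of the station's x axis.
- lobe_b_mid (a point): The same for lobe b, 120 degrees counter-clockwise from lobe a: it lies 150 degrees from the station's x axis.
- lobe_c_mid (a point): The same for lobe c, 240 degrees counter-clockwise from lobe a: it points to the station's -y, towards the green button.
- lobe_a: The third of the red head with lobe a and the hollow on its counter-clockwise side. Origin on the lobe's axis, 60 mm above the bench when out.
- lobe_b: The third of the red head with lobe b, likewise.
- lobe_c: The third of the red head with lobe c, likewise.
- start_top (a point): Centre of the top of the green start button: round, 23 mm across, 72 mm above the bench, in a steel bezel 31 mm across that is 65 mm above the bench.
- start (a joint): How far the green button is pressed, in m: 0 out, 0.004 fully in. It takes 3 N at first and 5 N fully in, and springs back.
- parts_bin: Loose blue parts bin, 100 by 75 mm, 42 mm high; origin under its centre. Leave alone.
- circuit_board: Loose green circuit board, 90 by 62 mm, parts up to 19 mm high; origin under its centre. Leave alone.
- flux_bottle: Loose white bottle with black cap, 38 mm across, 85 mm high; origin under its centre. Leave alone.
- screwdriver: Loose screwdriver with orange handle, 170 mm long, lying along its x. Leave alone.

How it is judged:
On the way, in this order (a step that is already met when the one before it is completed fails the run):
1. the stop head is in and latched, with nothing touching the control box (value of joint stop_push above 0.0055 m and contact force between each of the arm, the fingers and station below 0.3 N), for 0.3 s.
2. the latched head is turned clockwise (value of joint stop_twist above 0.3 rad), for 0.05 s.
3. the head has sprung fully out and turned back (value of joint stop_push below 0.0012 m and value of joint stop_twist below 0.1 rad), for 0.2 s.
4. the green start button is fully in (value of joint start above 0.0033 m), for 0.1 s.
At the end, for the whole second after the job is handed in: The stop head is fully out (within 1.2 mm) and turned back (within 0.1 rad), the green button is out again (within 0.8 mm), and bin, board, bottle and screwdriver lie within 15 mm of where they were, the bottle upright (all of step 3 and value of joint start below 0.0008 m and distance of each of parts_bin, circuit_board, flux_bottle, screwdriver from where it was at the start of the episode below 0.015 m and angle between flux_bottle's own z axis and vertical below 0.2 rad); the robot touches nothing.
It fails at once if the stop head is gripped or squeezed: the fingers press on the sides of two of its thirds at once (over 1 N on each) ((contact force between the fingers and lobe_a above 1 N and contact force between the fingers and lobe_b above 1 N) or (contact force between the fingers and lobe_b above 1 N and contact force between the fingers and lobe_c above 1 N) or (contact force between the fingers and lobe_c above 1 N and contact force between the fingers and lobe_a above 1 N)).
It fails at once if the bin, board, bottle or screwdriver is knocked, lifted or carried (over 15 mm) (distance of any of parts_bin, circuit_board, flux_bottle, screwdriver from where it was at the start of the episode above 0.015 m).
It also fails if it takes over 48 s, if anything falls off the work surface, if the arm or the gripper's body presses on something with over 40 N, if the wrist force passes 120 N, or if a joint passes its speed limit or range.

## Working session

There is one attempt and no reset: what is moved stays moved. The work goes in short steps, Python scripts to look and compute and a shell command to move; the robot and the scene stay as the last step left them, time stands still between calls to the robot, and variables do not carry over. Pictures are saved under pics/ and viewed, about 8 in all and at most 12, crops included, and the job is handed in when it is done.

```bash
ls; mkdir -p pics
python3 - <<'E'
from station import bot
import cv2,numpy as np
print(bot.get_state())
for n in("top","side"):
    p,d=bot.grab_frame(n);cv2.imwrite(f"pics/{n}0.png",p);np.save(f"pics/{n}0.npy",d);print(n,bot.calibration(n))
E
```

```text
pics
{'clock': 0.0, 'joints': array([-1.38920947,  0.5372044 , -0.00444032,  1.53886067,  0.00260728,
        1.06727976, -0.07121778]), 'qvel': array([ 0.00095669, -0.00067228, -0.00065834, -0.00061518, -0.00089343,
       -0.00040768,  0.00042023]), 'effort': array([-4.38420227e-05, -5.70997310e+01,  9.90990400e-01, -2.51589113e+01,
       -5.61698223e-02,  1.82217773e-02,  1.52240505e-04]), 'eef_pos': array([0.15928587, 0.62955038, 0.23781914]), 'eef_rot': array([ 1.23547344e-01,  9.92338295e-01, -8.72238216e-04, -4.13425389e-05]), 'force': array([ 0.12642405, -0.19056587, -0.13718094]), 'wrist_torque': array([-0.0565841 ,  0.00414732, -0.0515975 ]), 'opening': 0.08820706149125054}
top {'fx': 483.87089341001393, 'fy': 483.87089341001393, 'cx': 318.24076485897046, 'cy': 238.17758115291232, 'extrinsics': array([[-0.01942861, -0.99978308, -0.00750477,  0.03743431],
       [-0.99151509,  0.02023182, -0.12840756,  0.60528644],
       [ 0.12853154,  0.00494631, -0.99169309,  0.80593933],
       [ 0.        ,  0.        ,  0.        ,  1.        ]])}
side {'fx': 462.710123899668, 'fy': 462.710123899668, 'cx': 325.2992371713214, 'cy': 243.36466439821632, 'extrinsics': array([[ 0.90979193, -0.41485745,  0.01311278, -0.50729281],
       [-0.27840428, -0.63336903, -0.72203513,  0.2412147 ],
       [ 0.30784688,  0.65325108, -0.69173212,  0.71627833],
       [ 0.        ,  0.        ,  0.        ,  1.        ]])}
```

View pics/top0.png

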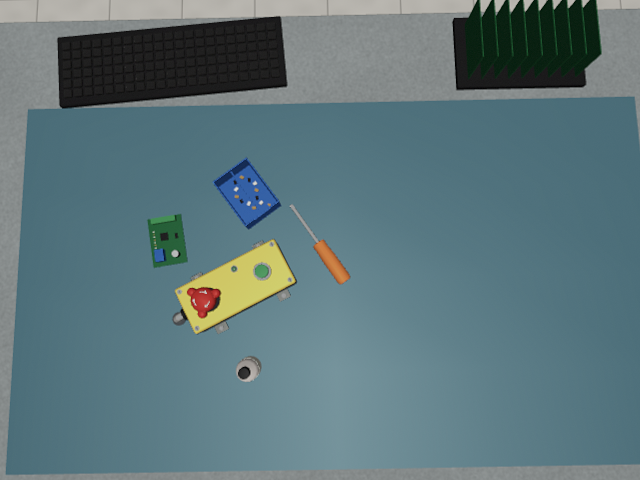

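View pics/side0.png

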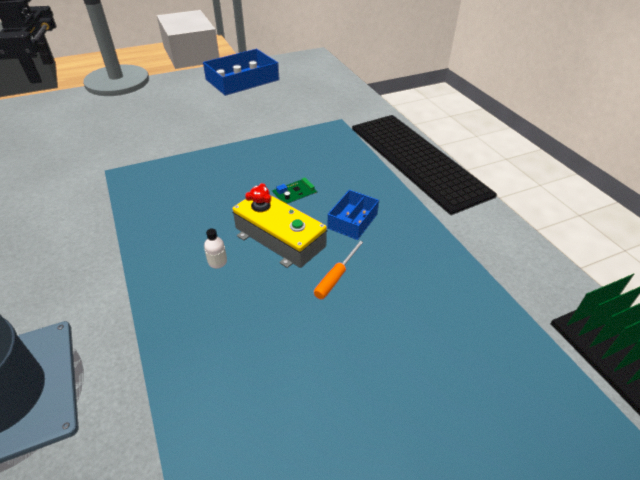

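The top picture shows the box with the red head near (204,299), the green button near (262,271), the lamp at (234,268) and the bottle at (248,369). The board is at (167,240), the bin at (247,193) and the screwdriver at (325,250). The side picture has the same layout, with the red head at (260,195).

```bash
cat > h.py <<'E'
import numpy as np,cv2
from station import bot
def ray(n,uv):
    c=bot.calibration(n);E=c["extrinsics"];R,t=E[:3,:3],E[:3,3]
    d=np.array([(uv[0]-c["cx"])/c["fx"],(uv[1]-c["cy"])/c["fy"],1.])
    return -R.T@t,R.T@d
def at_z(n,uv,z):
    o,d=ray(n,uv);return o+d*(z-o[2])/d[2]
def at_d(n,uv,dep):
    o,d=ray(n,uv);return o+d*dep
def proj(n,p):
    c=bot.calibration(n);E=c["extrinsics"];q=E[:3,:3]@np.asarray(p)+E[:3,3]
    return np.array([c["fx"]*q[0]/q[2]+c["cx"],c["fy"]*q[1]/q[2]+c["cy"]])
E
python3 - <<'E'
from h import *
for n in("top","side"):
    p=cv2.imread(f"pics/{n}0.png");d=np.load(f"pics/{n}0.npy")
    hsv=cv2.cvtColor(p,cv2.COLOR_BGR2HSV)
    m=((abs(hsv[...,0].astype(int)-28)<6)&(hsv[...,1]>120)&(hsv[...,2]>80)).astype(np.uint8)
    k=max(cv2.findContours(m,0,2)[0],key=cv2.contourArea)
    r=cv2.minAreaRect(k);print(n,"lid rect",r)
    B=np.array([at_z(n,q,.06) for q in cv2.boxPoints(r)]);print(B.round(4),np.linalg.norm(np.diff(B,axis=0),axis=1),B.mean(0))
    g=((abs(hsv[...,0].astype(int)-65)<20)&(hsv[...,1]>130)).astype(np.uint8)
    red=(((hsv[...,0]<6)|(hsv[...,0]>174))&(hsv[...,1]>130)).astype(np.uint8)
    for nm,mm,z in(("green",g,.072),("red",red,.0985)):
        N,L,S,C=cv2.connectedComponentsWithStats(mm)
        for i in range(1,N):
            if S[i,4]>40:
                dd=d[L==i];print(nm,S[i],C[i],at_z(n,C[i],z).round(4),"depthpt",at_d(n,C[i],np.median(dd)).round(4))
p=cv2.imread("pics/top0.png")[230:385,140:310];a=cv2.resize(p,None,fx=4,fy=4,interpolation=cv2.INTER_CUBIC);cv2.imwrite("pics/crop1.png",a[:600])
E
```

```text
top lid rect ((234.4083251953125, 286.0806579589844), (49.67780685424805, 113.54082489013672), 62.676109313964844)
[[0.5201 0.2722 0.06  ]
 [0.6052 0.1016 0.06  ]
 [0.5294 0.0637 0.06  ]
 [0.4463 0.2328 0.06  ]] [0.19059573 0.08466642 0.18833453] [0.52525805 0.16757498 0.06      ]
green [ 465    0  136   79 8536] [532.64233833  37.85074977] [ 0.9508 -0.3605  0.072 ] depthpt [ 0.9511 -0.3608  0.0714]
green [ 148  215   39   52 1242] [167.91626409 238.92592593] [0.6055 0.278  0.072 ] depthpt [0.6145 0.2992 0.0054]
red [187 288  33  30 564] [203.42907801 299.25531915] [0.5035 0.2106 0.0985] depthpt [0.5034 0.2099 0.1015]
side lid rect ((278.69232177734375, 219.0384521484375), (91.28955078125, 35.84603500366211), 29.744882583618164)
[[0.4416 0.2207 0.06  ]
 [0.508  0.3096 0.06  ]
 [0.6067 0.1003 0.06  ]
 [0.5398 0.0343 0.06  ]] [0.11104472 0.23141068 0.09398662] [0.5240303  0.16622782 0.06      ]
green [272 177  45  26 499] [297.19038076 190.27254509] [0.5902 0.2189 0.072 ] depthpt [0.6203 0.2984 0.0075]
green [292 220  11   8  68] [296.89705882 223.22058824] [0.5496 0.12   0.072 ] depthpt [0.5494 0.1193 0.0726]
green [ 567  276   73   96 3432] [612.34090909 319.002331  ] [ 0.9314 -0.3052  0.072 ] depthpt [ 0.9463 -0.2999  0.0575]
green [627 369  13  15  74] [634.48648649 376.81081081] [ 0.8747 -0.3945  0.072 ] depthpt [ 0.9141 -0.3854  0.03  ]
red [245 183  25  21 316] [258.73101266 194.31329114] [0.5015 0.2048 0.0985] depthpt [0.501  0.2029 0.1   ]
```

View pics/crop1.png

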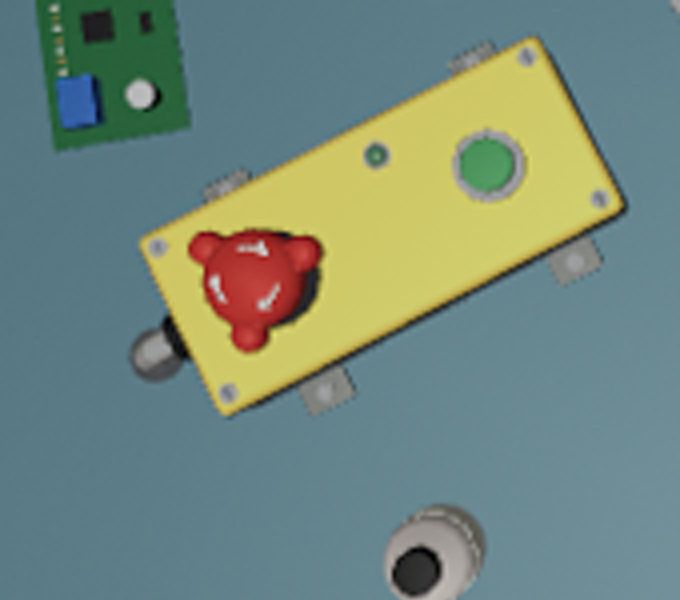

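The crop shows lobe a at crop (207,247), b at (250,335), c at (303,250), green at (487,164) and the lamp at (375,155). That fits a station centre of about (0.525, 0.1675) with a yaw of about 26°. Stop is at about (0.503, 0.2115) and start at about (0.549, 0.1205). I'll close the gripper and fly over.

```bash
python3 -m jog '[{"slide":[-0.036,-0.027,0],"roll":0,"gripper":255},{"slide":[-0.036,-0.027,0],"roll":0,"gripper":255},{"slide":[-0.036,-0.027,0],"roll":0,"gripper":255},{"slide":[-0.036,-0.027,0],"roll":0,"gripper":255},{"slide":[-0.036,-0.027,0],"roll":0,"gripper":255},{"slide":[-0.036,-0.027,0],"roll":0,"gripper":255},{"slide":[-0.036,-0.027,0],"roll":0,"gripper":255},{"slide":[-0.036,-0.027,0],"roll":0,"gripper":255},{"slide":[-0.036,-0.027,0],"roll":0,"gripper":255},{"slide":[-0.036,-0.027,0],"roll":0,"gripper":255}]' 20
cat >> h.py <<'E'
from scipy.spatial.transform import Rotation as Ro
C=np.array([.525,.1675]);ys=np.array([-.444,.896]);xs=np.array([.896,.444])
STOP=C+.05*ys;START=C-.052*ys
def go(x,y,z,yang=None):
    s=bot.get_state();R=Ro.from_quat(s["eef_rot"]).as_matrix()
    a=np.degrees(np.arctan2(R[1,1],R[0,1]))
    print("t",round(s["clock"],2),"tcp",s["eef_pos"].round(4),"yang",round(a,1),"F",s["force"].round(2),"op",round(s["opening"],4),"q7",s["joints"][6].round(2))
    print("tool delta",(R.T@(np.array([x,y,z])-s["eef_pos"])).round(4),"roll",None if yang is None else round(a-yang,1))
E
python3 -c "
from h import *
print(STOP,START);go(*STOP,.2)
for n in('top','side'):
    p,d=bot.grab_frame(n);cv2.imwrite(f'pics/{n}1.png',p);np.save(f'pics/{n}1.npy',d);print(proj(n,bot.get_state()['eef_pos']))
p=cv2.imread('pics/side1.png');u=proj('side',bot.get_state()['eef_pos']).astype(int)
cv2.imwrite('pics/crop2.png',cv2.resize(p[max(0,u[1]-90):u[1]+60,u[0]-80:u[0]+90],None,fx=4,fy=4))"
```

```text
clock: 1.1
eef_pos: [0.4429, 0.2784, 0.2386]
eef_rot: [0.124, 0.992, -0.0, -0.0]
force: [0.7, 0.4, -0.2]
opening: 0.0104
[0.5028 0.2123] [0.548088 0.120908]
t 1.1 tcp [0.4429 0.2784 0.2386] yang 75.8 F [ 0.68  0.37 -0.21] op 0.0104 q7 0.72
tool delta [-0.0743 -0.0494  0.0386] roll None
[130.46611764 342.63920507]
[212.34721152 121.35484919]
```

View pics/crop2.png

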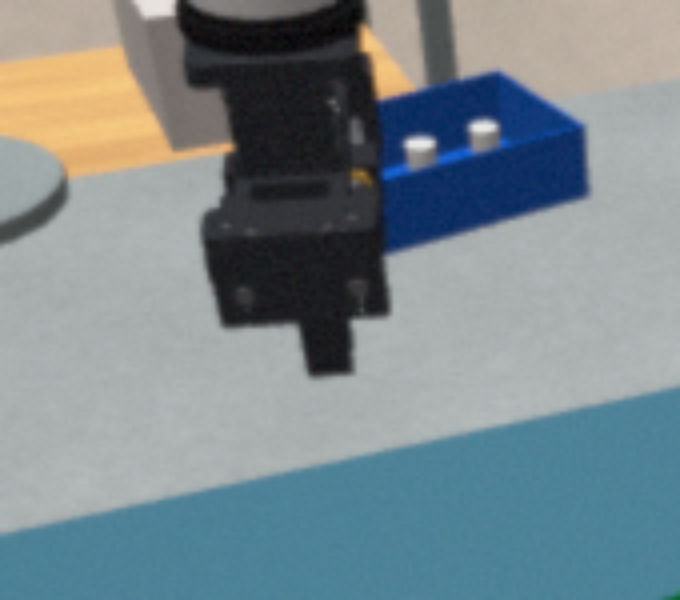

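The crop shows the shut fingers as a plain block about 12 px wide at crop (330,345). That is about 20 mm, as expected.

```bash
python3 -m jog '[{"slide":[-0.037,-0.025,0],"roll":0,"gripper":255},{"slide":[-0.037,-0.025,0],"roll":0,"gripper":255},{"slide":[0,0,0.03],"roll":6.5,"gripper":255},{"slide":[0,0,0.03],"roll":6.5,"gripper":255},{"slide":[0,0,0.03],"roll":6.5,"gripper":255},{"slide":[0,0,0.02],"roll":0,"gripper":255},{"slide":[0,0,0],"roll":0,"gripper":255},{"slide":[0,0,0],"roll":0,"gripper":255}]'
python3 -c "
from h import *
go(*STOP,.1055,56.3)
p,d=bot.grab_frame('side');cv2.imwrite('pics/side2.png',p);np.save('pics/side2.npy',d)
cv2.imwrite('pics/crop3.png',cv2.resize(p[130:260,190:340],None,fx=4,fy=4))"
```

```text
clock: 2.0
eef_pos: [0.5015, 0.2139, 0.1289]
eef_rot: [0.289, 0.957, -0.0, -0.0]
force: [0.2, 0.3, 0.4]
opening: 0.0006
t 2.0 tcp [0.5015 0.2139 0.1289] yang 56.4 F [0.21 0.3  0.4 ] op 0.0006 q7 0.64
tool delta [-0.002  -0.0006  0.0234] roll 0.1
```

View pics/crop3.png

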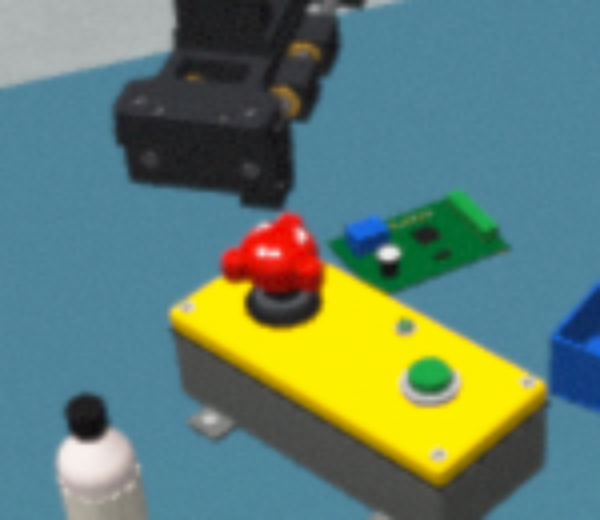

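The picture shows the fingertip block, bottom at crop (267,202), about 23 mm above the head at (280,230). It sits 2–3 mm to the left, so I'll correct that and press in steps.

```bash
sed -i 's|^STOP=.*|STOP=np.array([.5035,.2115]);START=C-.052*ys|' h.py; python3 -m jog '[{"slide":[-0.003,-0.001,0.01],"roll":0,"gripper":255},{"slide":[0,0,0.01],"roll":0,"gripper":255},{"slide":[0,0,0.004],"roll":0,"gripper":255},{"slide":[0,0,0.004],"roll":0,"gripper":255},{"slide":[0,0,0],"roll":0,"gripper":255}]'
```

```text
clock: 2.55
eef_pos: [0.5038, 0.2108, 0.1008]
eef_rot: [0.29, 0.957, -0.0, 0.0]
force: [-0.2, -1.8, 5.7]
opening: 0.0004
```

```bash
python3 -m jog '[{"slide":[0,0,0.003],"roll":0,"gripper":255},{"slide":[0,0,0.003],"roll":0,"gripper":255},{"slide":[0,0,0],"roll":0,"gripper":255}]'; python3 -m jog '[{"slide":[0,0,0],"roll":0,"gripper":255}]'
```

```text
clock: 2.85
eef_pos: [0.504, 0.2108, 0.0959]
eef_rot: [0.29, 0.957, 0.0, -0.0]
force: [-3.7, -1.6, 14.3]
opening: 0.0005
clock: 2.95
eef_pos: [0.504, 0.2108, 0.0959]
eef_rot: [0.29, 0.957, 0.0, 0.0]
force: [-4.1, -3.3, 13.8]
opening: 0.0002
```

```bash
python3 -m jog '[{"slide":[0,0,0.002],"roll":0,"gripper":255},{"slide":[0,0,0],"roll":0,"gripper":255}]';  python3 -m jog '[{"slide":[0,0,-0.015],"roll":0,"gripper":255},{"slide":[0,0,-0.015],"roll":0,"gripper":255},{"slide":[0,0,0],"roll":0,"gripper":255},{"slide":[0,0,0],"roll":0,"gripper":255},{"slide":[0,0,0],"roll":0,"gripper":255},{"slide":[0,0,0],"roll":0,"gripper":255}]'
python3 -c "
from h import *
e=np.array([np.cos(np.radians(56.3)),np.sin(np.radians(56.3))]);t=np.array([e[1],-e[0]])
T=STOP+.0415*e-.0245*t
go(*T,.080,56.3)
for n,b in(('side',(150,250,200,310)),('top',(0,0,0,0))):
    p,d=bot.grab_frame(n);cv2.imwrite(f'pics/{n}3.png',p);np.save(f'pics/{n}3.npy',d)
    hsv=cv2.cvtColor(p,cv2.COLOR_BGR2HSV);red=(((hsv[...,0]<6)|(hsv[...,0]>174))&(hsv[...,1]>130))
    v,u=np.nonzero(red);P=np.array([at_d(n,(a,b),d[b,a]) for a,b in zip(u,v) if d[b,a]>0])
    if len(P):P=P[(abs(P[:,0]-.5)<.05)&(abs(P[:,1]-.21)<.05)];print(n,len(P),'top z',np.percentile(P[:,2],[90,95,98]))
d=np.load('pics/side2.npy');p=cv2.imread('pics/side2.png')
hsv=cv2.cvtColor(p,cv2.COLOR_BGR2HSV);red=(((hsv[...,0]<6)|(hsv[...,0]>174))&(hsv[...,1]>130))
v,u=np.nonzero(red);P=np.array([at_d('side',(a,b),d[b,a]) for a,b in zip(u,v)]);P=P[(abs(P[:,0]-.5)<.05)&(abs(P[:,1]-.21)<.05)];print('before',len(P),np.percentile(P[:,2],[90,95,98]))
"
```

```text
clock: 3.15
eef_pos: [0.5044, 0.2109, 0.0956]
eef_rot: [0.29, 0.957, 0.001, 0.0]
force: [-8.3, -3.9, 32.3]
opening: 0.0004
clock: 3.75
eef_pos: [0.5031, 0.2107, 0.1219]
eef_rot: [0.29, 0.957, -0.001, -0.001]
force: [-0.4, -0.3, -0.4]
opening: 0.0006
t 3.75 tcp [0.5031 0.2107 0.1219] yang 56.3 F [-0.41 -0.26 -0.35] op 0.0006 q7 0.64
tool delta [0.0246 0.0424 0.0418] roll 0.0
side 309 top z [0.09919421 0.09998334 0.10050026]
top 17 top z [0.19576021 0.19610476 0.19639926]
before 311 [0.10562636 0.10627281 0.10717654]
```

The head latched: end stop felt at 32 N, top now at 99–100 mm. Next I'll go beside lobe a on its counter-clockwise side.

```bash
python3 -m jog '[{"slide":[0.0125,0.021,0],"roll":0,"gripper":255},{"slide":[0.012,0.0215,0],"roll":0,"gripper":255},{"slide":[0,0,0],"roll":0,"gripper":255},{"slide":[0,0,0.015],"roll":0,"gripper":255},{"slide":[0,0,0.015],"roll":0,"gripper":255},{"slide":[0,0,0.014],"roll":0,"gripper":255},{"slide":[0,0,0],"roll":0,"gripper":255}]'
python3 -c "
from h import *
go(*STOP,.080,56.3)
p,d=bot.grab_frame('side');cv2.imwrite('pics/side4.png',p)
cv2.imwrite('pics/crop4.png',cv2.resize(p[150:250,210:330],None,fx=5,fy=5))"
```

```text
clock: 4.55
eef_pos: [0.5051, 0.2581, 0.0759]
eef_rot: [0.29, 0.957, -0.002, -0.002]
force: [0.9, -0.7, 0.2]
opening: 0.0004
t 4.55 tcp [0.5051 0.2581 0.0759] yang 56.2 F [ 0.94 -0.75  0.19] op 0.0004 q7 0.58
tool delta [-0.0245 -0.0396 -0.004 ] roll -0.1
```

View pics/crop4.png

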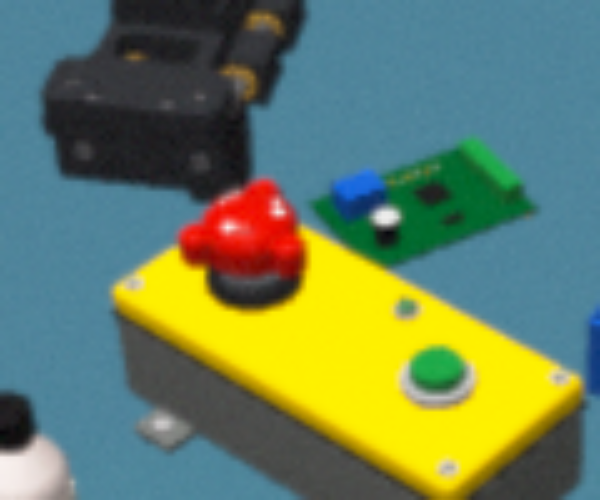

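The picture shows the fingers down behind the head, at crop (220,185), just counter-clockwise of lobe a at (265,190), with a clear gap. I'll close the gap now.

```bash
python3 -m jog '[{"slide":[-0.004,0.0005,0],"roll":0,"gripper":255},{"slide":[-0.004,0.0005,0],"roll":0,"gripper":255},{"slide":[0,0,0],"roll":0,"gripper":255}]'; python3 -m jog '[{"slide":[-0.005,0.0017,0],"roll":7,"gripper":255},{"slide":[-0.005,0.0017,0],"roll":7,"gripper":255},{"slide":[0,0,0],"roll":0,"gripper":255}]'
python3 -c "
from h import *
go(*STOP,.080,56.3)"
```

```text
clock: 4.9
eef_pos: [0.5147, 0.2564, 0.0792]
eef_rot: [0.29, 0.957, 0.0, 0.0]
force: [-1.5, 1.4, -0.2]
opening: 0.0004
clock: 5.2
eef_pos: [0.5246, 0.2538, 0.0792]
eef_rot: [0.405, 0.914, 0.001, 0.0]
force: [-1.0, 3.7, -0.2]
opening: 0.0002
t 5.2 tcp [0.5246 0.2538 0.0792] yang 42.2 F [-1.03  3.73 -0.19] op 0.0002 q7 0.41
tool delta [-0.0171 -0.0441 -0.0009] roll -14.1
```

```bash
python3 -m jog '[{"slide":[-0.005,0.0007,0],"roll":7,"gripper":255},{"slide":[-0.005,0.0007,0],"roll":7,"gripper":255},{"slide":[-0.005,0.001,0],"roll":7,"gripper":255},{"slide":[0,0,0],"roll":0,"gripper":255}]'
python3 -c "
from h import *
go(*STOP,.080,56.3)"
```

```text
clock: 5.6
eef_pos: [0.5371, 0.2438, 0.0801]
eef_rot: [0.564, 0.826, 0.003, 0.001]
force: [2.6, 4.5, 5.8]
opening: 0.0004
t 5.6 tcp [0.5371 0.2438 0.0801] yang 21.3 F [2.63 4.46 5.79] op 0.0004 q7 0.15
tool delta [-0.0178 -0.0431 -0.0001] roll -35.0
```

```bash
python3 -m jog '[{"slide":[-0.005,0.0012,0],"roll":7,"gripper":255},{"slide":[-0.002,0.0,0],"roll":3,"gripper":255},{"slide":[0,0,0],"roll":0,"gripper":255},{"slide":[0,0,0],"roll":0,"gripper":255}]'
python3 -c "
from h import *
go(*STOP,.080,56.3)"
```

```text
clock: 6.0
eef_pos: [0.5413, 0.2381, 0.0808]
eef_rot: [0.632, 0.775, 0.004, 0.002]
force: [4.5, 4.2, 4.7]
opening: 0.0006
t 6.0 tcp [0.5413 0.2381 0.0808] yang 11.6 F [4.54 4.18 4.68] op 0.0006 q7 0.03
tool delta [-0.0185 -0.0424  0.0004] roll -44.7
```

```bash
python3 -m jog '[{"slide":[0.001,0,0],"roll":0,"gripper":255},{"slide":[0,0,0],"roll":0,"gripper":255},{"slide":[0.002,0,0],"roll":0,"gripper":255},{"slide":[0,0,0],"roll":0,"gripper":255}]'
python3 -m jog '[{"slide":[0,0.008,0],"roll":0,"gripper":255},{"slide":[0.005,0.016,0],"roll":0,"gripper":255},{"slide":[0,0.01,0],"roll":0,"gripper":255},{"slide":[0,0,-0.03],"roll":0,"gripper":255},{"slide":[0,0,-0.03],"roll":0,"gripper":255},{"slide":[0,0,0],"roll":0,"gripper":255},{"slide":[0,0,0],"roll":0,"gripper":255}]'
python3 -c "
from h import *
go(*START,.1,None)
for n in('side','top'):
    p,d=bot.grab_frame(n);cv2.imwrite(f'pics/{n}5.png',p)
    if n=='side':
        cv2.imwrite('pics/crop5.png',cv2.resize(p[150:250,210:330],None,fx=5,fy=5))
        hsv=cv2.cvtColor(p,cv2.COLOR_BGR2HSV);red=(((hsv[...,0]<6)|(hsv[...,0]>174))&(hsv[...,1]>130))
        v,u=np.nonzero(red);P=np.array([at_d('side',(a,b),d[b,a]) for a,b in zip(u,v)]);P=P[(abs(P[:,0]-.5)<.05)&(abs(P[:,1]-.21)<.05)];print(len(P),np.percentile(P[:,2],[90,95,98]))
"
```

```text
clock: 6.4
eef_pos: [0.5398, 0.2411, 0.0804]
eef_rot: [0.632, 0.775, 0.003, 0.001]
force: [3.3, 4.6, 4.1]
opening: 0.0004
clock: 7.1
eef_pos: [0.57, 0.25, 0.1388]
eef_rot: [0.634, 0.773, 0.0, 0.0]
force: [-0.1, -0.4, -0.4]
opening: 0.0004
t 7.1 tcp [0.57   0.25   0.1388] yang 11.3 F [-0.09 -0.37 -0.36] op 0.0004 q7 -0.01
tool delta [-0.1223 -0.0469  0.0388] roll None
313 [0.10575731 0.10648374 0.10676288]
```

View pics/crop5.png

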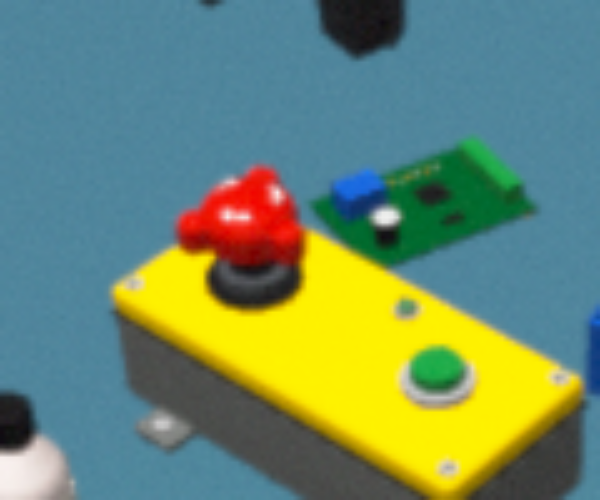

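The head is out again: top at 106.5 mm, the same as before, with lobes back at their rest places, crop (262,180), (190,230) and (288,240). Next is the green button.

```bash
python3 -m jog '[{"slide":[-0.041,-0.0155,0],"roll":0,"gripper":255},{"slide":[-0.041,-0.0155,0],"roll":0,"gripper":255},{"slide":[-0.041,-0.0155,0],"roll":0,"gripper":255},{"slide":[0,0,0.02],"roll":0,"gripper":255},{"slide":[0,0,0.02],"roll":0,"gripper":255},{"slide":[0,0,0.015],"roll":0,"gripper":255},{"slide":[0,0,0],"roll":0,"gripper":255},{"slide":[0,0,0],"roll":0,"gripper":255}]'
python3 -c "
from h import *
go(*START,.072,None)"
```

```text
clock: 8.0
eef_pos: [0.5481, 0.1208, 0.0834]
eef_rot: [0.634, 0.773, -0.001, -0.0]
force: [0.3, 0.1, 0.5]
opening: 0.0003
t 8.0 tcp [0.5481 0.1208 0.0834] yang 11.3 F [0.28 0.14 0.54] op 0.0003 q7 0.22
tool delta [0.0001 0.     0.0114] roll None
```

```bash
python3 -m jog '[{"slide":[0,0,0.008],"roll":0,"gripper":255},{"slide":[0,0,0.004],"roll":0,"gripper":255},{"slide":[0,0,0.003],"roll":0,"gripper":255},{"slide":[0,0,0],"roll":0,"gripper":255}]'
python3 -m jog '[{"slide":[0,0,0.0015],"roll":0,"gripper":255},{"slide":[0,0,0],"roll":0,"gripper":255},{"slide":[0,0,0],"roll":0,"gripper":255}]'
```

```text
clock: 8.4
eef_pos: [0.5487, 0.1211, 0.0689]
eef_rot: [0.634, 0.773, 0.0, 0.0]
force: [0.2, 0.9, 4.5]
opening: 0.0008
clock: 8.7
eef_pos: [0.5487, 0.1211, 0.0684]
eef_rot: [0.634, 0.773, 0.001, -0.0]
force: [-2.8, 0.5, 12.2]
opening: 0.0005
```

It is at its end stop (12 N, z 68.4 mm). I'll release and check.

```bash
python3 -m jog '[{"slide":[0,0,-0.02],"roll":0,"gripper":255},{"slide":[0,0,-0.04],"roll":0,"gripper":255},{"slide":[0,0,-0.04],"roll":0,"gripper":255},{"slide":[0,0,-0.04],"roll":0,"gripper":255},{"slide":[0,0,0],"roll":0,"gripper":255},{"slide":[0,0,0],"roll":0,"gripper":255},{"slide":[0,0,0],"roll":0,"gripper":255}]'
python3 -c "
from h import *
go(*START,.1,None)
p,d=bot.grab_frame('side');cv2.imwrite('pics/side6.png',p);cv2.imwrite('pics/crop6.png',cv2.resize(p[150:310,190:390],None,fx=3.5,fy=3.5))
q=cv2.imread('pics/side0.png');D=np.load('pics/side0.npy')
hsv=cv2.cvtColor(p,cv2.COLOR_BGR2HSV)
red=(((hsv[...,0]<6)|(hsv[...,0]>174))&(hsv[...,1]>130));red[:,:240]=0;red[215:]=0;red[:,275:]=0
g=(abs(hsv[...,0].astype(int)-65)<20)&(hsv[...,1]>130);g[:218]=0;g[230:]=0;g[:,305:]=0;g[:,290:292]=0
v,u=np.nonzero(red)
for nm,m in(('red',red),('green',g)):
    v,u=np.nonzero(m);z=lambda d:np.percentile([at_d('side',(a,b),d[b,a])[2] for a,b in zip(u,v)],[50,90]).round(4)
    print(nm,len(u),'z now',z(d),'z start',z(D))
"
```

```text
clock: 9.4
eef_pos: [0.5473, 0.1207, 0.2059]
eef_rot: [0.634, 0.773, -0.001, -0.001]
force: [-0.1, -0.6, -0.2]
opening: 0.0004
t 9.4 tcp [0.5473 0.1207 0.2059] yang 11.3 F [-0.1  -0.59 -0.19] op 0.0004 q7 0.14
tool delta [1.000e-04 1.000e-03 1.059e-01] roll None
red 312 z now [0.1005 0.1057] z start [0.1002 0.1057]
green 65 z now [0.0726 0.0739] z start [0.0728 0.0742]
```

View pics/crop6.png

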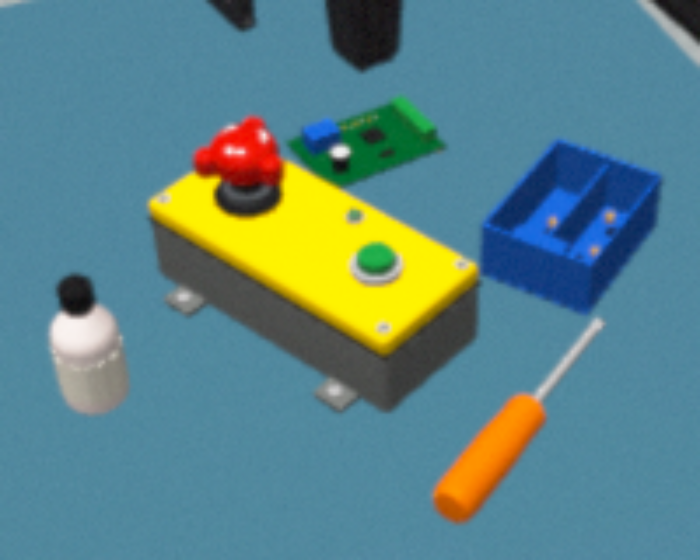

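The red head at crop (245,155) and the green button at (376,257) are both out. Bottle, board, bin and screwdriver look untouched, and the arm is clear.

```bash
python3 -c "
from station import bot
print(bot.sign_off())"
```

```text
the job is handed in; nothing more can be done
None
```

The emergency-stop check is done and handed in at about 9.4 s on the clock; sign-off gives no verdict. I had no direct readout of the button joints, so the checks below come from the camera, arm position and force.

- **Latching:** I pressed the red head with the shut fingertips to its end stop (32 N) and let go. It stayed down, with its top about 6.5 mm lower than before.
- **Release:** I pushed lobe a clockwise about 45° from its counter-clockwise side, without gripping, then moved away. The head sprang out to its starting height and turned back to rest.
- **Start button:** I pressed the green button to its end stop (12 N, tip at 68.4 mm) and let go.

In the last picture the red and green heights matched the first ones to within 0.3 mm. The bin, board, bottle and screwdriver looked unmoved; I judged that by eye and did not measure it. The wrist force was near zero with the arm well clear. No check failed or disagreed. The only oddity was a 4–6 N upward drag on the finger during the turn, from the head rising against it, which went away when I moved off.

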